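Seat the dough scraper in the spice carousel and turn the red-banded jar to the front

ROBOT

A 7-joint arm with a two-finger parallel gripper is mounted at the origin on a cart in front of the work surface, level with it; the furniture and walls round the work are solid. World frame = base frame: x ahead of the robot, y to its left, z up, the work surface at z = 0. Lengths are in m, angles in rad, forces in N, time in s.
With the tool pointing down it reaches from about 0.4 to 0.85 m from the base axis. Payload 4.5 kg.
Tool frame: the origin (TCP) lies between the finger pads; the fingertips stand 25 mm ahead of it and the grasp point (between the pads) lies 6 mm ahead of it (r.tips_ahead is the distance from the TCP to the fingertips, in m); z points along the fingers, y is the direction in which the jaws open and shut (so a half turn about z gives the same grasp; the last joint's range is limited). The gripper opens to 88 mm and grips with 3 to 60 N. Pads are 18 mm wide; open, the fingers measure 123 mm over their backs; the gripper's body (75 mm by 187 mm) begins 45 mm behind the grasp point.
Start: joints at [-1.198, 0.689, -0.195, 1.565, 0.157, 0.902, -0.215], TCP at [0.208, 0.59, 0.264] pointing down, gripper open.
Joint ranges: [-3.01, 3.01], [-0.46, 2.08], [-1.47, 1.51], [0.13, 2.56], [-1, 4.14], [0.04, 2.09], [-2.66, 2.66]. Speed limits (rad/s): [2.57, 2.57, 3.14, 3.14, 3.14, 3.14, 3.14].

INTERFACE

Orientations are given as a unit quaternion [x, y, z, w].
In Python, from plant import r, imaging gives the robot as it stands.
- The arm moves only by the tool send_rows, never from a script. Its argument "moves" is one flat list of numbers, 6 for each row, row after row: the shift along the tool's x, y, z in m, then the turn, a rotation vector about the tool's x, y, z in degrees. A call has exactly 5 rows; each row is the pose to reach, as a shift and turn from the pose measured when the call began, along the tool's axes at that moment; what a row does not reach only later rows make up. A row lasts 1/12 s, in which the tool goes at most 41.7 mm and 7.16 degrees, less where a joint would pass 70% of its speed; a pose out of reach is approached as far as the arm can. A call with a gripper value outside its range is refused whole. "claw" is the closure, from -1 (fully open) to 1 (shut), so that 0 is half open, set as the call begins (left out, the last holds). The fingers move at their own pace and stop on an object; "grip_force" is the grip in N (left out, the last holds). Time passes only in rows, so rows that repeat a pose let the fingers close, or fill a call up. It gives the time, the measured TCP pose, the force and the opening at its end, in the units of the state.
- r.get_state(): the state, without advancing time (a new reading comes with each control period).
- imaging.snapshot(name): name is "scene" or "top"; returns a dict with "image" (480x640x3 uint8, red, green, blue), "depth" (480x640 float32, m along the optical axis (not along the pixel's ray), 0 where there is no reading), "mtx" (3x3 intrinsics, pixels), "rvec" (rotation vector, rad) and "tvec" (3), from world to camera coordinates, as OpenCV has them. Camera axes: x right, y down, z forward; pixel columns grow to the right and rows downward; lengths in m; the calibration is good to about 2 mm. A picture is of the moment at which its call begins.
- r.finish_job(): hands the job in, once; it reports no verdict.
Trained networks look in a picture, given as the dict that the camera call returned (one of the last four; its "shot" number tells which), for a name from the list of things; names that differ only in an ending like _2 or _b are one class to them, and where a whole thing is asked for, a point or a joint stands for the part that bears it (a point fixed in the world has none). Each returns a list of dicts, best first, with "score" (0 to 1); they miss things now and then, are a little off and sometimes report something else, mostly with a low value. They report only what shows in the picture. A call takes as long as a camera call.
- imaging.look_for(query, picture): "box" ([centre column, centre row, width, height] as shares, 0 to 1, of the picture: columns of its width, rows of its height, round what is visible of it).
- imaging.silhouettes(query, picture): "pixels" (480x640 bool, what is visible of it) and "box" ([centre column, centre row, width, height] as shares, 0 to 1, of the picture: columns of its width, rows of its height, round what is visible of it).
- imaging.pinpoint(query, picture): "point" ([column, row] as shares, 0 to 1, of the picture: columns of its width, rows of its height: a listed point, or the origin of a listed thing).
The state is a dict: "clock": time; "q": joint angles; "qd": joint speeds; "joint_torque": joint torques, N m; "tool_pos": TCP position; "eef_rot": TCP orientation; "contact_force": force on the tool from outside, world axes, zero at the start; "moment": the same for the moment, N m; "opening": opening from 0.0 (shut) to 1.0 (fully open).
Only numpy, scipy, OpenCV 4.12 (cv2) and the standard library are available. Lean on these libraries where they do the work, as an engineer would, in place of code of your own. Each camera call takes 0.05 s, during which the arm holds its last target.

TASK

Take the blue-handled dough scraper out of its white drying stand and slide it upright, blade down, into the slot in the hub of the spice carousel until it is fully home. Then, using the scraper as the turning handle and without the robot touching the carousel or its jars, turn the carousel until the jar with the red band stands right in line with the yellow pointer on the foot. Finish there still gripping the seated scraper, so that the carousel is held still, and leave the things standing around undisturbed.

Things in the scene. Friction and masses are not known exactly. Their poses are not given: they have to be found in the camera images.
- carousel (a joint): angle (rad) of the carousel's turning tray on its fixed foot, about the vertical, growing anticlockwise seen from above. 0: the red-banded jar is in line with the yellow pointer. It starts between 0.6 and 1.4, so the tray must turn clockwise by that much. It stays where it is left (bearing drag about 0.08 N m).
- slot_mouth (a point): centre of the slot's mouth on top of the carousel's wooden hub, on the turning axis, 108 mm above the worktop. Its x axis runs along the slot, z up; it turns with the tray. The slot is 78 mm long, 7 mm wide and 50 mm deep, its mouth chamfered by 4 mm; either way round fits. The hub block is 96 x 42 mm.
- slot_floor (a point): centre of the slot's floor, 58 mm above the worktop, same axes as slot_mouth.
- red_jar (a point): centre of the top of the lid of the marked jar: red band round its neck and red dot on its dark lid; 80 mm from the turning axis, 126 mm above the worktop. It is one of six spice jars 41 mm across, fixed in cups on the tray (102 mm radius) round the hub, centres 80 mm from the axis, lid tops 125 mm above the worktop.
- pointer (a point): top of the yellow pointer that sticks out of the carousel's fixed dark foot, on the robot's side; 115 mm from the turning axis, 8 mm above the worktop. Its -x axis points outward from the axis.
- scraper_grip (a point): centre of the dough scraper's blue handle. The handle is 86 mm long (x), 20 mm thick (y), 32 mm high (z); below it, straight along -z, is a steel blade 72 mm wide (x) and 3 mm thick (y). Grip it across its thickness (y). Total height 117 mm; mass about 0.15 kg. At the start it stands upright in the drying stand.
- scraper_edge (a point): middle of the blade's lower edge, 101 mm straight below scraper_grip along the scraper's -z; same axes.
- scraper: the dough scraper; its origin and axes are those of scraper_edge.
- stand: fixed white drying stand, 116 x 80 mm at its foot, 50 mm high; origin at the centre of its underside. Wall cabinets with bar handles hang behind the work, so keep the arm on the near side. Its slot, 80 mm long (x), 9 mm wide, 35 mm deep, holds the scraper's blade with its lower edge 15 mm above the worktop; lift the scraper at least 40 mm to clear it.
- mug: bystander: green and white mug, 94 mm high, standing on the right; origin at its underside.
- tin: bystander: red food tin, 75 mm across, 58 mm high, at the back; origin at its underside.
- mill: bystander: wooden pepper mill, 58 mm across, 160 mm high, at the back; origin at its underside.
- salt: bystander: salt shaker with grey top, 44 mm across, 90 mm high, at the back; origin at its underside.

How it is judged:
By the outcome, as a careful person would: the job done as asked, in the order asked, and still so for the second after the job is handed in, while the arm keeps its last pose, push and grip.
It also fails if it takes over 59 s, if anything falls off the work surface, if the arm or the gripper's body presses on something with over 40 N, if the wrist force passes 120 N, or if a joint passes its speed limit or range.

## Working session

There is one attempt and no reset: what is moved stays moved. The work goes in short steps, Python scripts to look and compute and a tool call to move; the robot and the scene stay as the last step left them, time stands still between calls to the robot, and variables do not carry over. Pictures are saved under pics/ and viewed, and the job is handed in when it is done.

Besides the shell and the picture viewer there is one more tool, called after "Emit:" as name(argument=value, ...) on one line, values as JSON. send_rows: Moves the arm, as the interface text tells. Its arguments: {"type":"object","properties":{"moves":{"type":"array"},"claw":{"type":"number"},"grip_force":{"type":"number"}},"required":["moves"]}

```bash
ls; mkdir -p pics; cat > h.py <<'E'
from plant import r, imaging
import numpy as np, cv2
from scipy.spatial.transform import Rotation as R
def snap(n,f=None):
    p=imaging.snapshot(n)
    if f: cv2.imwrite('pics/'+f,p['image'][:,:,::-1])
    return p
def cam(p):
    M=R.from_rotvec(np.array(p['rvec']).ravel()).as_matrix(); t=np.array(p['tvec']).ravel(); return M,t
def ray(p,u,v):
    M,t=cam(p); d=M.T@(np.linalg.inv(p['mtx'])@np.array([u,v,1.0])); return -M.T@t,d
def atz(p,u,v,z):
    o,d=ray(p,u,v); return o+d*(z-o[2])/d[2]
def cloud(p):
    M,t=cam(p); v,u=np.mgrid[:480,:640]; K=p['mtx']; z=p['depth']
    c=np.stack([(u-K[0,2])/K[0,0]*z,(v-K[1,2])/K[1,1]*z,z],-1)
    return (c-t)@M
def proj(p,X):
    return cv2.projectPoints(np.atleast_2d(np.array(X,float)),np.array(p['rvec'],float),np.array(p['tvec'],float),p['mtx'],None)[0].reshape(-1,2)
def pin(p,q):
    L=imaging.pinpoint(q,p)
    return [(np.array(l['point'])*[640,480],l['score']) for l in L[:2]]
E
python3 - <<'E'
from h import *
s=r.get_state(); print({k:np.round(v,3) for k,v in s.items()})
for n in ('scene','top'):
    p=snap(n,n+'0.png')
    M,t=cam(p); print(n,-M.T@t, M[2])
    for q,z in [('slot_mouth',.108),('red_jar',.126),('pointer',.008),('scraper_grip',.116),('scraper_edge',.015),('stand',0),('mug',0),('tin',0),('mill',0),('salt',0)]:
        for uv,sc in pin(p,q): print(q,uv.round(1),round(sc,2),atz(p,*uv,z).round(4))
E
```

```text
pics
{'clock': np.float64(0.0), 'q': array([-1.198,  0.69 , -0.195,  1.566,  0.157,  0.902, -0.215]), 'qd': array([ 0.002,  0.001, -0.001, -0.001,  0.001,  0.   , -0.   ]), 'joint_torque': array([-0.0000e+00, -5.2757e+01, -1.2670e+00, -1.5343e+01, -5.3000e-02,
        7.0000e-03,  0.0000e+00]), 'tool_pos': array([0.208, 0.589, 0.263]), 'eef_rot': array([ 0.169,  0.986, -0.001, -0.   ]), 'contact_force': array([-0.036,  0.277,  0.549]), 'moment': array([-0.003,  0.032, -0.039]), 'opening': np.float64(1.004)}
scene [0.09267415 0.76943678 1.15737676] [ 0.28280494 -0.59374801 -0.75331578]
slot_mouth [343.6 216.6] 0.65 [ 0.457 -0.141  0.108]
slot_mouth [228.3 280.9] 0.61 [0.6173 0.1553 0.108 ]
red_jar [367.7 195.9] 0.89 [ 0.4235 -0.2179  0.126 ]
scraper_edge [262.  375.1] 0.59 [0.4627 0.2915 0.015 ]
stand [263.7 372.3] 0.75 [0.4675 0.2776 0.    ]
mug [393.6 191.1] 0.94 [ 0.403  -0.3882  0.    ]
mug [263.8 374.8] 0.32 [0.4643 0.2828 0.    ]
tin [215.7 315.6] 0.94 [0.645  0.1945 0.    ]
mill [228.9 280.8] 0.6 [0.67   0.0912 0.    ]
salt [345.8 231.2] 0.62 [ 0.4674 -0.1871  0.    ]
salt [242.9 261. ] 0.61 [0.6702 0.0206 0.    ]
top [ 0.23901893 -0.06280881  1.45735626] [ 0.1859173   0.001519   -0.98256422]
slot_mouth [351.8 250.1] 0.76 [ 0.4591 -0.1487  0.108 ]
slot_mouth [333.3 293.1] 0.66 [ 0.3477 -0.1018  0.108 ]
red_jar [377.8 260.6] 0.81 [ 0.43   -0.2136  0.126 ]
pointer [333.4 293.6] 0.73 [ 0.3543 -0.1049  0.008 ]
scraper_grip [182.8 242.2] 0.6 [0.4728 0.2869 0.116 ]
scraper_edge [190.  251.1] 0.77 [0.4657 0.2918 0.015 ]
stand [191.8 250.5] 0.61 [0.4698 0.2906 0.    ]
mug [436.  275.9] 0.76 [ 0.4074 -0.3886  0.    ]
mill [266.  184.6] 0.72 [0.663  0.0897 0.    ]
salt [289.7 185.9] 0.65 [0.66   0.0218 0.    ]
```

View pics/scene0.png

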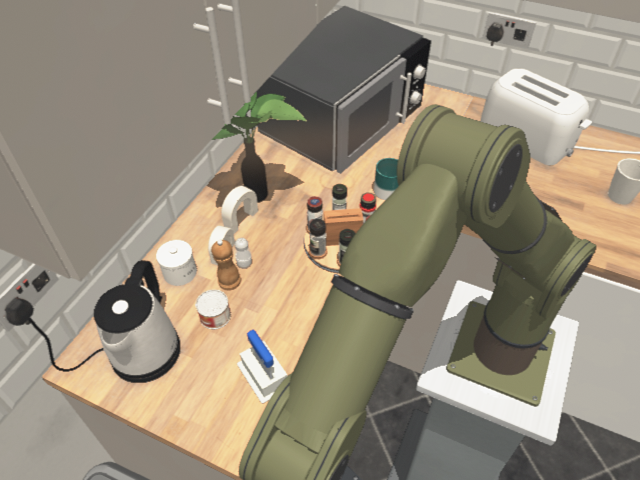

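View pics/top0.png

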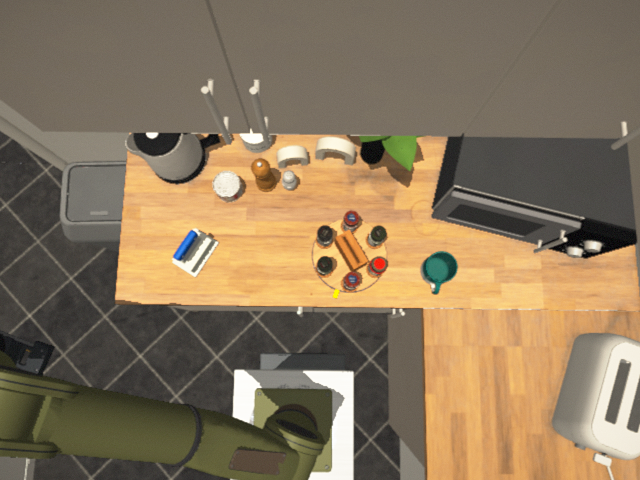

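```bash
python3 - <<'E'
from h import *
a=cv2.imread('pics/top0.png'); b=cv2.imread('pics/scene0.png')
c=[cv2.resize(a[200:310,290:410],(400,367),interpolation=2),cv2.resize(a[220:290,160:230],(367,367),interpolation=2)]
cv2.imwrite('pics/z1.png',np.hstack(c))
cv2.imwrite('pics/z2.png',cv2.resize(b[170:290,290:430],(700,600),interpolation=2))
E
```

```text
(no output)
```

View pics/z1.png

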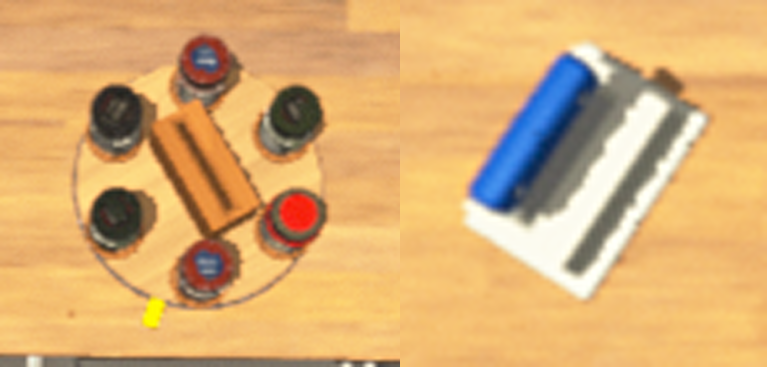

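View pics/z2.png

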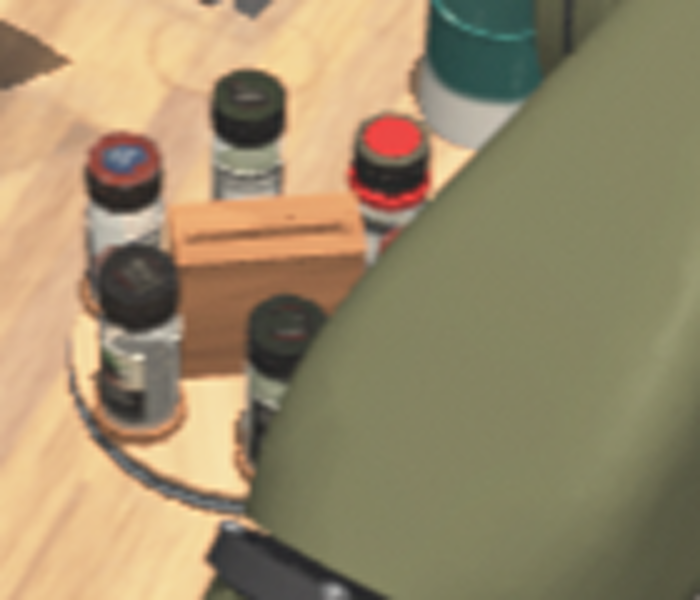

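```bash
cat > meas.py <<'E'
from h import *
def hubmeas(p):
    im=p['image'].astype(int); C=cloud(p)
    out={}
    # yellow pointer
    r_,g,b=im[...,0],im[...,1],im[...,2]
    m=(r_>190)&(g>170)&(b<80); v,u=np.nonzero(m)
    if len(u): out['yellow']=(len(u),atz(p,u.mean(),v.mean(),.008)[:2])
    m=(r_>190)&(g<70)&(b<70)&(abs(C[...,2]-.126)<.012); v,u=np.nonzero(m)
    if len(u): out['red']=(len(u),atz(p,u.mean(),v.mean(),.126)[:2])
    return out
E
python3 - <<'E'
from meas import *
for n in('top','scene'):
    p=snap(n); C=cloud(p); im=p['image'].astype(int)
    print(n,hubmeas(p))
    # hub top: depth z about .108 near (.458,-.148)
    d=np.hypot(C[...,0]-.458,C[...,1]+.148)
    m=(d<.056)&(abs(C[...,2]-.108)<.008)&(im[...,0]-im[...,2]>50)
    print('hub z',np.median(C[m][:,2]),m.sum())
    k,l,st,ce=cv2.connectedComponentsWithStats(m.astype(np.uint8)); j=1+np.argmax(st[1:,4]); mm=l==j
    P=C[mm][:,:2]; rc=cv2.minAreaRect((P*1000).astype(np.float32)); print('hub rect mm',rc, st[j,4],'mean',P.mean(0))
    # lids
    for z0 in [.125]:
        m=((d>.05)&(d<.11)&(abs(C[...,2]-z0)<.006)).astype(np.uint8)
        k,l,st,ce=cv2.connectedComponentsWithStats(m)
        L=[]
        for j in range(1,k):
            if st[j,4]>30:
                v,u=np.nonzero(l==j); X=atz(p,(u.min()+u.max())/2,(v.min()+v.max())/2,.125); L.append(X[:2]); print('lid',st[j,4],X.round(4))
    # handle
    m=((im[...,2]-im[...,0]>60)&(C[...,0]>.35)&(C[...,0]<.6)&(C[...,1]>.2)&(C[...,1]<.4))
    P=C[m]; print('handle',m.sum(),'z',np.percentile(P[:,2],[5,50,95]))
    v,u=np.nonzero(m); Q=np.array([atz(p,a,b,.13)[:2] for a,b in zip(u,v)])
    print('handle rect @z=.13',cv2.minAreaRect((Q*1000).astype(np.float32)))
    T=P[P[:,2]>.12]; print('depth rect',cv2.minAreaRect((T[:,:2]*1000).astype(np.float32)),T[:,:2].mean(0))
E
```

```text
top {'yellow': (44, array([ 0.35538661, -0.11064981])), 'red': (92, array([ 0.42354618, -0.2167552 ]))}
hub z 0.10759119917808319 535
hub rect mm ((461.5871276855469, -146.17654418945312), (96.22921752929688, 42.72477340698242), 30.56970977783203) 534 mean [ 0.46116362 -0.14614788]
lid 185 [ 0.5415 -0.1455  0.125 ]
lid 187 [ 0.5011 -0.0763  0.125 ]
lid 184 [ 0.5016 -0.2136  0.125 ]
lid 186 [ 0.4209 -0.0771  0.125 ]
lid 193 [ 0.4214 -0.2154  0.125 ]
lid 192 [ 0.3811 -0.1469  0.125 ]
handle 257 z [0.11904394 0.13030378 0.13558762]
handle rect @z=.13 ((463.1278076171875, 277.2339172363281), (21.725149154663086, 81.69412994384766), 59.264137268066406)
depth rect ((463.8294372558594, 278.5739440917969), (18.606321334838867, 81.80989074707031), 58.11071014404297) [0.46353348 0.27812202]
scene {'red': (1, array([ 0.4310019 , -0.21798943]))}
hub z 0.10639650225810585 485
hub rect mm ((459.7747802734375, -147.8470001220703), (98.17050170898438, 53.583621978759766), 31.517349243164062) 483 mean [ 0.45879927 -0.14420846]
lid 141 [ 0.4979 -0.2106  0.125 ]
lid 157 [ 0.4184 -0.2109  0.125 ]
lid 150 [ 0.5387 -0.1418  0.125 ]
lid 168 [ 0.4974 -0.072   0.125 ]
lid 167 [ 0.4171 -0.0713  0.125 ]
handle 374 z [0.11409536 0.12981535 0.13414568]
handle rect @z=.13 ((458.7585754394531, 287.6827392578125), (20.849000930786133, 93.4209976196289), 58.62639617919922)
depth rect ((462.5545349121094, 283.6858825683594), (17.751379013061523, 83.94766235351562), 58.92081832885742) [0.4602009  0.28566999]
```

```bash
python3 - <<'E'
from h import *
for n in('top','scene'):
    p=snap(n); C=cloud(p); im=p['image']
    for q in ('scraper','stand'):
        L=imaging.silhouettes(q,p)
        for l in L[:2]:
            m=l['pixels']; P=C[m]; print(n,q,round(l['score'],2),m.sum())
            if q=='scraper':
                T=P[(P[:,2]>.118)&(P[:,2]<.14)]
            else: T=P[(abs(P[:,2]-.05)<.006)]
            if len(T)>5: print(len(T),cv2.minAreaRect((T[:,:2]*1000).astype(np.float32)),T.mean(0), T[:,:2].min(0),T[:,:2].max(0))
    hsv=cv2.cvtColor(im,cv2.COLOR_RGB2HSV); m=(hsv[...,0]>100)&(hsv[...,0]<130)&(hsv[...,1]>120)&(abs(C[...,1]-.28)<.1)&(abs(C[...,0]-.46)<.1)
    v,u=np.nonzero(m); print(m.sum(),u.min(),u.max(),v.min(),v.max())
    P=C[m]; d=np.array([np.cos(np.radians(-31.5)),np.sin(np.radians(-31.5))]); e=np.array([-d[1],d[0]])
    for a in (d,e): s=P[:,:2]@a; print(np.percentile(s,[0,2,50,98,100]).round(4))
    c=[np.mean([np.min(P[:,:2]@a),np.max(P[:,:2]@a)]) for a in (d,e)]; print('ctr',c[0]*d+c[1]*e)
E
```

```text
top scraper 0.86 467
278 ((463.5272216796875, 278.8389892578125), (22.134830474853516, 84.97209167480469), 60.845726013183594) [0.46347776 0.27885222 0.13006875] [0.425253   0.25236091] [0.50308832 0.30590365]
top stand 0.81 846
407 ((462.622802734375, 278.0601806640625), (55.4498405456543, 100.20234680175781), 57.75569534301758) [0.45682913 0.26851858 0.04961293] [0.40661121 0.23066428] [0.51762105 0.32785477]
265 174 196 231 259
[0.2097 0.2119 0.2501 0.2885 0.2908]
[0.4701 0.4712 0.4775 0.4882 0.4889]
ctr [0.46390676 0.27810562]
scene scraper 0.74 558
379 ((462.2913818359375, 282.1529846191406), (21.439348220825195, 87.2140121459961), 59.278053283691406) [0.46046989 0.2847963  0.12936631] [0.42296199 0.25459894] [0.50299029 0.31010517]
scene stand 0.7 1294
742 ((461.7313537597656, 281.9666748046875), (61.30400085449219, 102.24436950683594), 58.77406311035156) [0.45678443 0.2934623  0.0492831 ] [0.40497517 0.25524331] [0.51764328 0.33315715]
369 248 272 330 367
[0.2031 0.2043 0.2399 0.285  0.2885]
[0.4747 0.4754 0.4851 0.4918 0.4923]
ctr [0.46217852 0.28383104]
```

```bash
cat >> h.py <<'E'
def plan(x,y,z,yaw,pr=True):
    """yaw: world angle of tool x, deg; prints tool-frame shift (m) and rotvec (deg)"""
    s=r.get_state(); p=np.array(s['tool_pos']); A=R.from_quat(s['eef_rot'])
    c,sn=np.cos(np.radians(yaw)),np.sin(np.radians(yaw))
    T=R.from_matrix(np.array([[c,sn,0],[sn,-c,0],[0,0,-1]]))
    sh=A.inv().apply(np.array([x,y,z])-p); rv=(A.inv()*T).as_rotvec(degrees=True)
    xa=A.apply([1,0,0]); za=A.apply([0,0,1])
    print('t',round(s['clock'],2),'pos',p.round(4),'yaw',np.degrees(np.arctan2(xa[1],xa[0])).round(2),'zaxis',za.round(4),'F',np.round(s['contact_force'],1),'M',np.round(s['moment'],2),'op',round(s['opening'],3))
    print('q',np.round(s['q'],2))
    print('SHIFT',sh.round(4),'TURN',rv.round(2))
    return sh,rv
E
python3 -c "
from h import *
plan(.463,.2805,.264,149)"
```

```text
t 1.5 pos [0.2077 0.5895 0.2638] yaw 160.59 zaxis [ 1.e-04  1.e-04 -1.e+00] F [ 0.3 -0.2  0.5] M [-0.03  0.01  0.07] op 0.998
q [-1.2   0.69 -0.19  1.57  0.16  0.9  -0.22]
SHIFT [-3.435e-01 -2.066e-01 -3.000e-04] TURN [1.000e-02 0.000e+00 1.159e+01]
```

Emit:
send_rows(moves=[-0.02,-0.012,0,0,0,1,-0.052,-0.031,0,0,0,2,-0.086,-0.052,0,0,0,3,-0.12,-0.072,0,0,0,5,-0.155,-0.093,0,0,0,6], claw=-1)

```text
clock: 1.92
tool_pos: [0.3237, 0.4492, 0.2638]
eef_rot: [0.22, 0.975, 0.0, 0.0]
contact_force: [0.9, -0.5, -0.9]
opening: 0.999
```

```bash
python3 -c "
from h import *
plan(.463,.2805,.264,149)"
```

```text
t 1.92 pos [0.3237 0.4492 0.2638] yaw 154.56 zaxis [ 2.e-04  5.e-04 -1.e+00] F [ 0.9 -0.5 -0.9] M [ 0.02 -0.03 -0.04] op 0.999
q [-0.92  0.59 -0.19  1.78  0.15  0.78 -0.05]
SHIFT [-0.1983 -0.0924 -0.0002] TURN [ 0.03 -0.    5.56]
```

Emit:
send_rows(moves=[-0.037,-0.017,0,0,0,1,-0.074,-0.034,0,0,0,2,-0.111,-0.052,0,0,0,3,-0.148,-0.069,0,0,0,4.5,-0.18,-0.084,0,0,0,5.5])

```text
clock: 2.33
tool_pos: [0.4519, 0.2933, 0.264]
eef_rot: [0.268, 0.963, 0.0, 0.001]
contact_force: [0.4, -0.5, 0.0]
opening: 1.0
```

```bash
python3 -c "
from h import *
plan(.463,.2805,.18,149)"
```

```text
t 2.33 pos [0.4519 0.2933 0.264 ] yaw 148.88 zaxis [ 0.001 -0.    -1.   ] F [ 0.4 -0.5  0. ] M [-0.02 -0.07 -0.02] op 1.0
q [-0.55  0.58 -0.18  1.83  0.15  0.75  0.22]
SHIFT [-0.016  -0.0052  0.084 ] TURN [ 0.03  0.05 -0.12]
```

Go to 0.18, then look at alignment with the scraper.

Emit:
send_rows(moves=[-0.008,-0.003,0.01,0,0,0,-0.016,-0.005,0.03,0,0,0,-0.016,-0.005,0.055,0,0,0,-0.016,-0.005,0.075,0,0,0,-0.016,-0.005,0.084,0,0,0])

```text
clock: 2.75
tool_pos: [0.4619, 0.2803, 0.1777]
eef_rot: [0.268, 0.963, -0.001, -0.001]
contact_force: [-0.4, -0.5, 0.2]
opening: 0.998
```

```bash
python3 - <<'E'
from h import *
plan(.463,.2805,.124,149)
a=snap('top'); b=snap('scene')
A=a['image'][190:320,120:260]; B=b['image'][290:430,190:330]
cv2.imwrite('pics/g1.png',np.hstack([cv2.resize(A,(400,371)),cv2.resize(B,(371,371))])[:,:,::-1])
E
```

```text
t 2.75 pos [0.4619 0.2803 0.1777] yaw 148.91 zaxis [-0.0021 -0.0017 -1.    ] F [-0.4 -0.5  0.2] M [-0.05  0.01 -0.04] op 0.998
q [-0.54  0.71 -0.15  1.9   0.19  0.55  0.21]
SHIFT [-0.0009  0.0009  0.0537] TURN [-0.15 -0.05 -0.09]
```

View pics/g1.png

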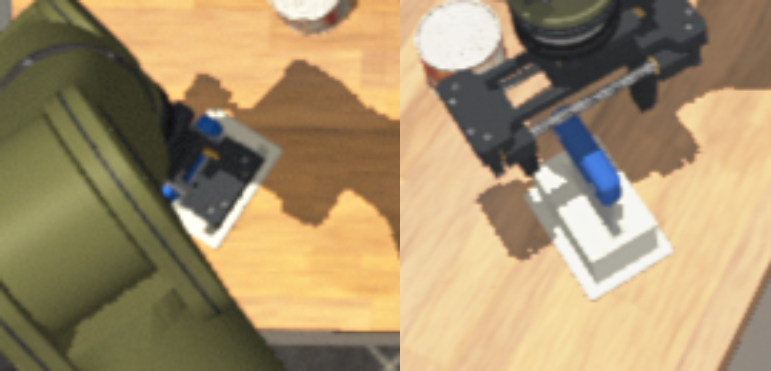

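The view shows the handle between the two open fingers, with the jaw line square to it. Descending.

Emit:
send_rows(moves=[0,0,0.01,0,0,0,0,0.001,0.025,0,0,0,-0.001,0.001,0.04,0,0,0,-0.001,0.001,0.05,0,0,0,-0.001,0.001,0.0535,0,0,0])

```text
clock: 3.27
tool_pos: [0.4629, 0.2811, 0.1242]
eef_rot: [0.268, 0.964, -0.001, -0.001]
contact_force: [-0.3, 0.9, -0.8]
opening: 0.997
```

Emit:
send_rows(moves=[0,0,0,0,0,0,0,0,0,0,0,0,0,0,0,0,0,0,0,0,0,0,0,0,0,0,0,0,0,0], claw=0.3, grip_force=10)

```text
clock: 3.68
tool_pos: [0.4633, 0.2812, 0.1248]
eef_rot: [0.268, 0.964, -0.001, -0.001]
contact_force: [0.3, -0.1, -0.3]
opening: 0.65
```

```bash
python3 - <<'E'
from h import *
plan(.463,.2805,.124,149)
a=snap('top'); b=snap('scene')
A=a['image'][190:320,120:260]; B=b['image'][290:430,190:330]
cv2.imwrite('pics/g2.png',np.hstack([cv2.resize(A,(400,371)),cv2.resize(B,(371,371))])[:,:,::-1])
E
```

```text
t 3.68 pos [0.4633 0.2812 0.1248] yaw 148.96 zaxis [-0.0016 -0.0015 -1.    ] F [ 0.3 -0.1 -0.3] M [-0.02 -0.01  0.03] op 0.65
q [-0.56  0.79 -0.12  1.93  0.21  0.43  0.19]
SHIFT [-0.0002 -0.0008  0.0008] TURN [-0.12 -0.04 -0.04]
```

View pics/g2.png

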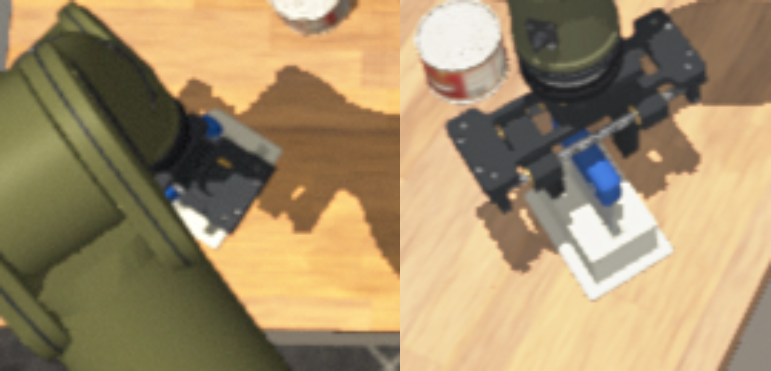

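Emit:
send_rows(moves=[0,0,0,0,0,0,0,0,0,0,0,0,0,0,0,0,0,0,0,0,0,0,0,0,0,0,0,0,0,0], claw=1, grip_force=12)

```text
clock: 4.2
tool_pos: [0.4631, 0.2812, 0.1246]
eef_rot: [0.268, 0.964, -0.001, -0.001]
contact_force: [0.3, 0.2, 0.4]
opening: 0.224
```

Emit:
send_rows(moves=[0,0,0,0,0,0,0,0,0,0,0,0,0,0,0,0,0,0,0,0,0,0,0,0,0,0,0,0,0,0], grip_force=45)

```text
clock: 4.62
tool_pos: [0.4631, 0.2812, 0.1246]
eef_rot: [0.268, 0.964, -0.001, -0.001]
contact_force: [0.8, -0.5, 0.1]
opening: 0.223
```

```bash
python3 - <<'E'
from h import *
plan(.463,.2805,.235,149)
E
```

```text
t 4.62 pos [0.4631 0.2812 0.1246] yaw 148.97 zaxis [-0.0019 -0.0016 -1.    ] F [ 0.8 -0.5  0.1] M [ 0.   -0.04  0.02] op 0.223
q [-0.56  0.79 -0.12  1.93  0.21  0.43  0.19]
SHIFT [-0.0002 -0.001  -0.1104] TURN [-0.14 -0.05 -0.03]
```

Emit:
send_rows(moves=[0,0,-0.005,0,0,0,0,0,-0.015,0,0,0,0,0,-0.03,0,0,0,0,0,-0.05,0,0,0,0,0,-0.075,0,0,0])

```text
clock: 5.03
tool_pos: [0.4625, 0.2807, 0.2002]
eef_rot: [0.267, 0.964, -0.002, -0.002]
contact_force: [0.4, 0.1, -1.9]
opening: 0.225
```

```bash
python3 - <<'E'
from h import *
b=snap('scene','l1.png')
plan(.4605,-.1445,.29,210.5)
E
```

```text
t 5.08 pos [0.4649 0.2824 0.2051] yaw 148.94 zaxis [ 0.0034  0.002  -1.    ] F [ 0.2 -0.   2. ] M [ 0.01 -0.03 -0.  ] op 0.225
q [-0.53  0.66 -0.17  1.88  0.18  0.61  0.22]
SHIFT [-0.2166 -0.3677 -0.0857] TURN [  0.12   0.2  -61.56]
```

View pics/l1.png

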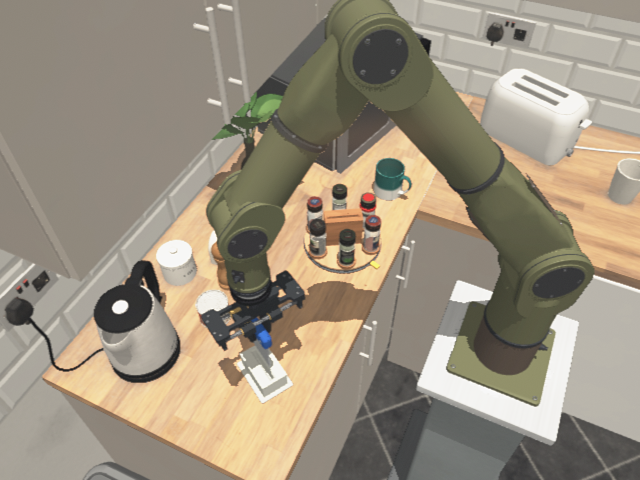

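Emit:
send_rows(moves=[0,0,-0.02,0,0,0,-0.005,-0.008,-0.05,0,0,0,-0.015,-0.025,-0.075,0,0,-4,-0.03,-0.05,-0.085,0,0,-10,-0.048,-0.08,-0.085,0,0,-16])

```text
clock: 5.5
tool_pos: [0.4655, 0.1907, 0.2934]
eef_rot: [0.127, 0.992, 0.004, 0.005]
contact_force: [1.5, -0.5, -2.0]
opening: 0.222
```

```bash
python3 - <<'E'
from h import *
plan(.4605,-.1445,.29,210.5)
E
```

```text
t 5.5 pos [0.4655 0.1907 0.2934] yaw 165.44 zaxis [ 0.0099  0.006  -0.9999] F [ 1.5 -0.5 -2. ] M [-0.13 -0.04  0.06] op 0.222
q [-0.29  0.49 -0.3   1.9   0.2   0.77  0.62]
SHIFT [-0.0793 -0.3257  0.0013] TURN [  0.27   0.63 -45.06]
```

Emit:
send_rows(moves=[-0.009,-0.036,0,0,0,-5.5,-0.018,-0.072,0,0.1,0.2,-11.5,-0.027,-0.11,0,0.1,0.3,-17.5,-0.036,-0.147,0,0.2,0.4,-23.5,-0.044,-0.183,0.001,0.2,0.5,-29])

```text
clock: 5.92
tool_pos: [0.4618, 0.0003, 0.292]
eef_rot: [-0.128, 0.992, 0.001, 0.001]
contact_force: [0.9, 0.0, -2.1]
opening: 0.226
```

```bash
python3 - <<'E'
from h import *
plan(.4605,-.1445,.29,210.5)
E
```

```text
t 5.92 pos [4.618e-01 3.000e-04 2.920e-01] yaw -165.28 zaxis [ 0.0023  0.0017 -1.    ] F [ 0.9  0.  -2.1] M [-0.01 -0.05  0.1 ] op 0.226
q [ 0.21  0.46 -0.46  2.    0.3   0.75  1.4 ]
SHIFT [ 0.038  -0.1398  0.0018] TURN [  0.04   0.16 -15.78]
```

Emit:
send_rows(moves=[0.009,-0.033,0,0,0,-4,0.018,-0.066,0,0,0,-8,0.027,-0.099,0.001,0,0,-12,0.035,-0.128,0.001,0,0.1,-15,0.038,-0.14,0.002,0,0.1,-15.8])

```text
clock: 6.33
tool_pos: [0.4594, -0.1503, 0.29]
eef_rot: [-0.261, 0.965, -0.001, -0.0]
contact_force: [0.1, 0.3, -1.7]
opening: 0.219
```

Emit:
send_rows(moves=[0,0,0,0,0,0,0,0,0,0,0,0,0,0,0,0,0,0,0,0,0,0,0,0,0,0,0,0,0,0])

```text
clock: 6.75
tool_pos: [0.4596, -0.1486, 0.2903]
eef_rot: [-0.262, 0.965, -0.001, -0.0]
contact_force: [0.3, -0.5, -0.6]
opening: 0.225
```

```bash
python3 - <<'E'
from meas import *
plan(.4605,-.1445,.29,210.5)
a=snap('top','t3.png'); b=snap('scene','s3.png')
A=a['image'][190:320,280:420]; B=b['image'][130:290,260:420]
cv2.imwrite('pics/g3.png',np.hstack([cv2.resize(A,(400,371)),cv2.resize(B,(371,371))])[:,:,::-1])
E
```

```text
t 6.75 pos [ 0.4596 -0.1486  0.2903] yaw -149.59 zaxis [ 2.0e-04 -1.9e-03 -1.0e+00] F [ 0.3 -0.5 -0.6] M [0.03 0.06 0.02] op 0.225
q [ 0.57  0.51 -0.54  1.94  0.36  0.79  1.93]
SHIFT [-0.0028  0.0031  0.0003] TURN [-0.1  -0.05 -0.09]
```

View pics/g3.png

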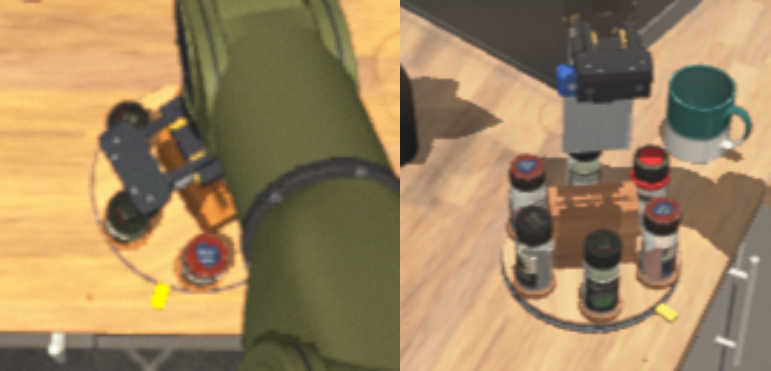

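View pics/s3.png

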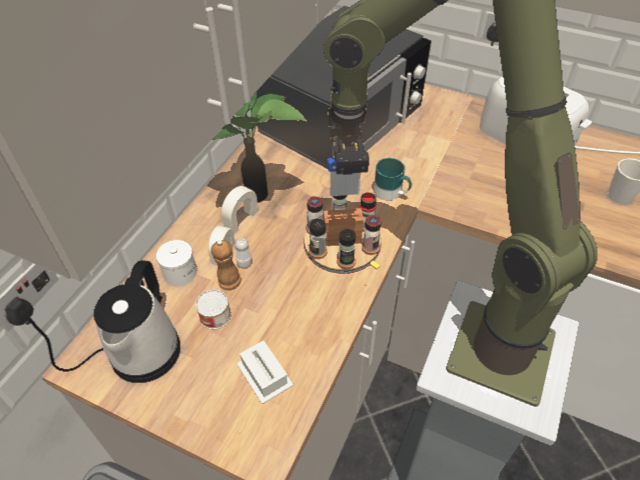

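```bash
python3 - <<'E'
from meas import *
b=snap('scene'); C=cloud(b)
s=r.get_state(); A=R.from_quat(s['eef_rot']); p=np.array(s['tool_pos'])
L=imaging.silhouettes('scraper',b)
for l in L[:1]: print(l['score'],l['pixels'].sum())
im=b['image'].copy()
def tl(x,z): return p+A.apply([x,0,z])
cor=[tl(-.036,.1096),tl(.036,.1096),tl(.036,.03),tl(-.036,.03)]
uv=proj(b,cor); print('pred corners',uv.round(1))
m=L[0]['pixels']; v,u=np.nonzero(m); print('sil box',u.min(),u.max(),v.min(),v.max())
S=6; x0,y0=310,140
big=cv2.resize(im[y0:y0+100,x0:x0+80],None,fx=S,fy=S,interpolation=cv2.INTER_CUBIC)
raw=big.copy()
q=((uv-[x0,y0]+.5)*S).astype(int); cv2.polylines(big,[q.reshape(-1,1,2)],True,(0,255,0),1)
c=[.4577,-.1422]; a=np.radians(30.5); d=np.array([np.cos(a),np.sin(a)]); e=np.array([-d[1],d[0]])
h=[np.r_[np.array(c)+i*.048*d+j*.021*e,.108] for i,j in((1,1),(1,-1),(-1,-1),(-1,1))]
q=((proj(b,h)-[x0,y0]+.5)*S).astype(int); cv2.polylines(big,[q.reshape(-1,1,2)],True,(255,0,255),1)
out=np.hstack([raw,big]); out=cv2.resize(out,(800,500)); cv2.imwrite('pics/o1.png',out[:,:,::-1])
# plane-fit blade depth
B=C[m]; T=B[(B[:,2]<B[:,2].max()-.05)]; print(T.shape,T.mean(0), T[:,2].min())
E
```

```text
0.77 757
pred corners [[330.2 194.7]
 [359.5 192.6]
 [361.1 168.4]
 [330.5 170.4]]
sil box 328 360 159 196
(755, 3) [ 0.4626243  -0.14243453  0.22657928] -0.006174156057179533
```

View pics/o1.png

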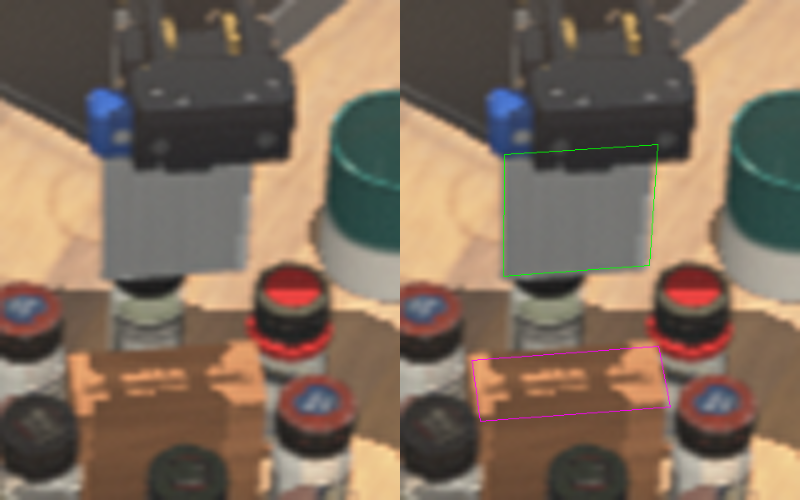

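```bash
python3 - <<'E'
from meas import *
plan(.4605,-.1465,.232,210.5)
E
```

```text
t 6.95 pos [ 0.4595 -0.1496  0.2901] yaw -149.67 zaxis [-2.0e-04 -2.2e-03 -1.0e+00] F [-0.3 -0.9 -1.3] M [0.06 0.03 0.01] op 0.223
q [ 0.57  0.51 -0.54  1.94  0.36  0.79  1.93]
SHIFT [-0.0025  0.0023  0.0581] TURN [-0.1  -0.07 -0.17]
```

Emit:
send_rows(moves=[0,0,0.008,0,0,0,-0.001,0.001,0.022,0,0,0,-0.002,0.002,0.038,0,0,0,-0.0025,0.002,0.052,0,0,0,-0.0025,0.002,0.058,-0.1,0,-0.2])

```text
clock: 7.37
tool_pos: [0.4597, -0.1463, 0.2302]
eef_rot: [-0.264, 0.965, 0.001, -0.002]
contact_force: [-0.0, 0.4, -1.3]
opening: 0.221
```

Emit:
send_rows(moves=[0,0,0,0,0,0,0,0,0,0,0,0,0,0,0,0,0,0,0,0,0,0,0,0,0,0,0,0,0,0])

```text
clock: 7.78
tool_pos: [0.4601, -0.1464, 0.2308]
eef_rot: [-0.264, 0.965, 0.0, -0.001]
contact_force: [-0.2, -0.0, -1.9]
opening: 0.223
```

```bash
cat > ov.py <<'E'
from meas import *
import sys
def ov(fn,x0=305,y0=165,w=90,h=75,S=8,which='scene'):
    b=snap(which); s=r.get_state(); A=R.from_quat(s['eef_rot']); p=np.array(s['tool_pos'])
    tl=lambda x,z: p+A.apply([x,0,z])
    uv=proj(b,[tl(-.036,.1096),tl(.036,.1096)]); print('pred edge',uv.round(1))
    big=cv2.resize(b['image'][y0:y0+h,x0:x0+w],None,fx=S,fy=S,interpolation=cv2.INTER_CUBIC)
    for q in uv: cv2.circle(big,tuple(int(k) for k in (q-[x0,y0]+.5)*S),3,(0,255,0),-1)
    cv2.imwrite('pics/'+fn,big[:,:,::-1]); return b
E
python3 - <<'E'
from ov import *
plan(.4605,-.1465,.232,210.5)
ov('o2.png')
a=snap('top'); cv2.imwrite('pics/t4.png',cv2.resize(a['image'][190:310,290:410],(600,600))[:,:,::-1])
E
```

```text
t 7.78 pos [ 0.4601 -0.1464  0.2308] yaw -149.44 zaxis [-2.6e-03 -1.0e-04 -1.0e+00] F [-0.2 -0.  -1.9] M [-0.   -0.02  0.04] op 0.223
q [ 0.52  0.59 -0.48  2.01  0.44  0.65  1.85]
SHIFT [-0.0003 -0.0003 -0.0012] TURN [ 0.07 -0.13  0.06]
pred edge [[329.4 212.4]
 [357.8 210.2]]
```

View pics/o2.png

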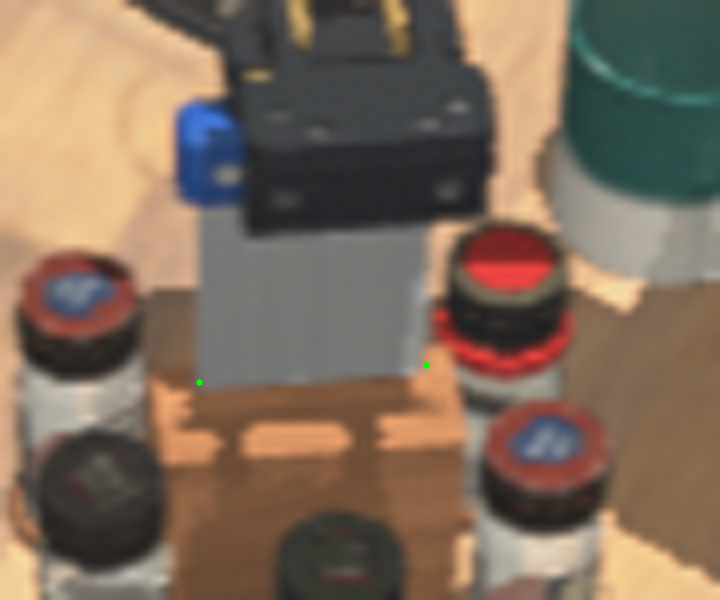

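View pics/t4.png

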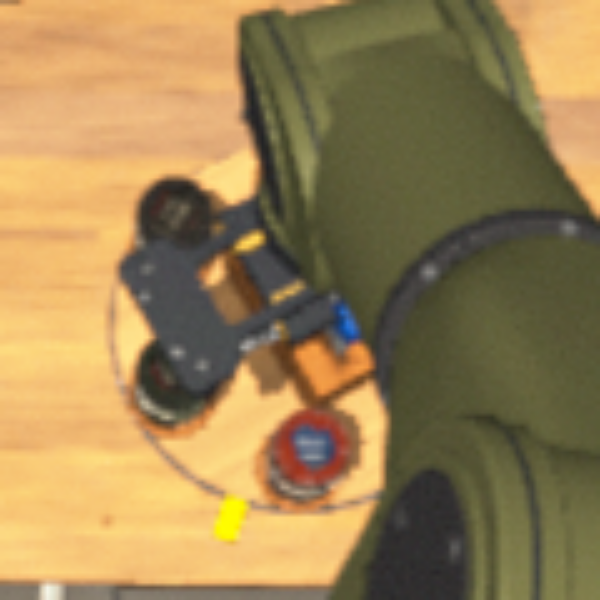

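Emit:
send_rows(moves=[-0.001,0,0.004,0,0,0,-0.001,0,0.008,0,0,0,-0.001,0,0.012,0,0,0,-0.001,0,0.016,0,0,0,-0.001,0,0.02,0,0,0])

```text
clock: 8.3
tool_pos: [0.4608, -0.146, 0.2101]
eef_rot: [-0.264, 0.965, 0.0, -0.001]
contact_force: [0.5, -0.3, -2.1]
opening: 0.225
```

```bash
python3 - <<'E'
from ov import *
plan(.4605,-.1465,.168,210.5)
ov('o3.png')
E
```

```text
t 8.3 pos [ 0.4608 -0.146   0.2101] yaw -149.44 zaxis [-3.e-03 -3.e-04 -1.e+00] F [ 0.5 -0.3 -2.1] M [-0.14 -0.09  0.02] op 0.225
q [ 0.5   0.62 -0.45  2.03  0.48  0.59  1.82]
SHIFT [ 0.0004 -0.0003  0.0421] TURN [ 0.07 -0.15  0.06]
pred edge [[329.1 218.1]
 [357.2 216. ]]
```

View pics/o3.png

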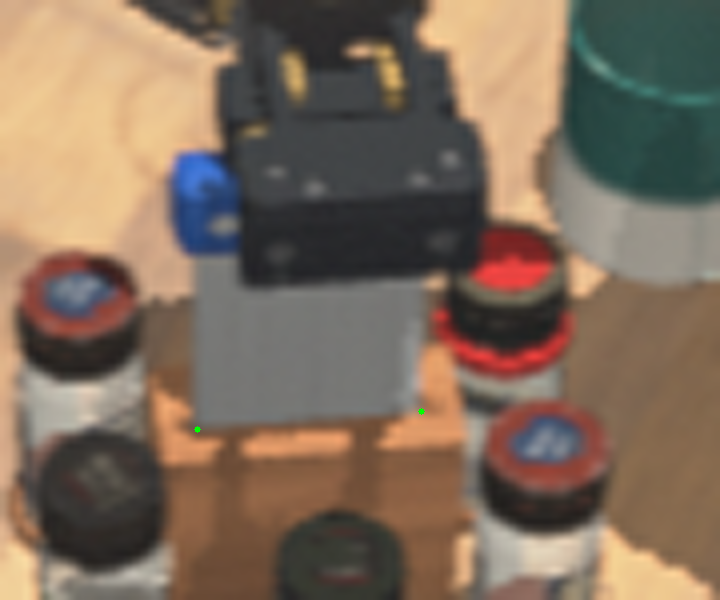

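Emit:
send_rows(moves=[0,0,0.005,0,0,0,0,0,0.01,0,0,0,0,0,0.016,0,0,0,0,0,0.022,0,0,0,0,0,0.028,0,0,0])

```text
clock: 8.77
tool_pos: [0.4606, -0.1461, 0.1809]
eef_rot: [-0.264, 0.965, 0.0, -0.002]
contact_force: [0.5, -0.8, -1.1]
opening: 0.221
```

```bash
python3 - <<'E'
from ov import *
plan(.4605,-.1465,.168,210.5)
E
```

```text
t 8.77 pos [ 0.4606 -0.1461  0.1809] yaw -149.43 zaxis [-3.7e-03 -1.0e-04 -1.0e+00] F [ 0.5 -0.8 -1.1] M [-0.21 -0.13  0.04] op 0.221
q [ 0.47  0.67 -0.41  2.06  0.52  0.52  1.78]
SHIFT [ 0.0002 -0.0003  0.0129] TURN [ 0.1  -0.19  0.07]
```

Free so far. Down gently to the floor, with a slight press.

Emit:
send_rows(moves=[0,0,0.003,0,0,0,0,0,0.006,0,0,0,0,0,0.009,0,-0.1,0,0,0,0.012,0,-0.2,0,0,0,0.0135,0,-0.2,0])

```text
clock: 9.18
tool_pos: [0.4607, -0.1463, 0.1675]
eef_rot: [-0.263, 0.965, 0.001, 0.0]
contact_force: [-2.6, -1.0, 20.1]
opening: 0.228
```

Emit:
send_rows(moves=[0,0,0.0005,0,0,0,0,0,0.001,0,0,0,0,0,0.0015,0,0,0,0,0,0.002,0,0,0,0,0,0.002,0,0,0])

```text
clock: 9.6
tool_pos: [0.4607, -0.1462, 0.1675]
eef_rot: [-0.263, 0.965, -0.0, 0.001]
contact_force: [-3.7, -0.1, 20.7]
opening: 0.224
```

```bash
python3 - <<'E'
from ov import *
plan(.4605,-.1465,.168,210.5)
E
```

```text
t 9.6 pos [ 0.4607 -0.1462  0.1675] yaw -149.45 zaxis [ 1.2e-03 -3.0e-04 -1.0e+00] F [-3.7 -0.1 20.7] M [ 0.09  0.99 -0.01] op 0.224
q [ 0.45  0.69 -0.38  2.07  0.55  0.48  1.76]
SHIFT [ 0.0003 -0.0001 -0.0005] TURN [-0.05  0.05  0.05]
```

Emit:
send_rows(moves=[0,0,0,0,0,2,0,0,0,0,0,5,0,0,0,0,0,9,0,0,0,0,0,13,0,0,0,0,0,17])

```text
clock: 10.02
tool_pos: [0.4613, -0.147, 0.1678]
eef_rot: [-0.116, 0.993, -0.001, 0.001]
contact_force: [-0.9, -2.5, 0.1]
opening: 0.226
```

```bash
python3 - <<'E'
from ov import *
plan(.4607,-.1462,.1675,131.9)
ov('o4.png',290,150,110,110,6)
E
```

```text
t 10.02 pos [ 0.4613 -0.147   0.1678] yaw -166.68 zaxis [ 0.0027 -0.0014 -1.    ] F [-0.9 -2.5  0.1] M [-0.59 -0.16  0.15] op 0.226
q [ 0.4   0.68 -0.3   2.07  0.45  0.45  1.56]
SHIFT [0.0004 0.0009 0.0003] TURN [-3.000e-02  1.800e-01  6.142e+01]
pred edge [[328.9 225.6]
 [356.1 229.8]]
```

View pics/o4.png

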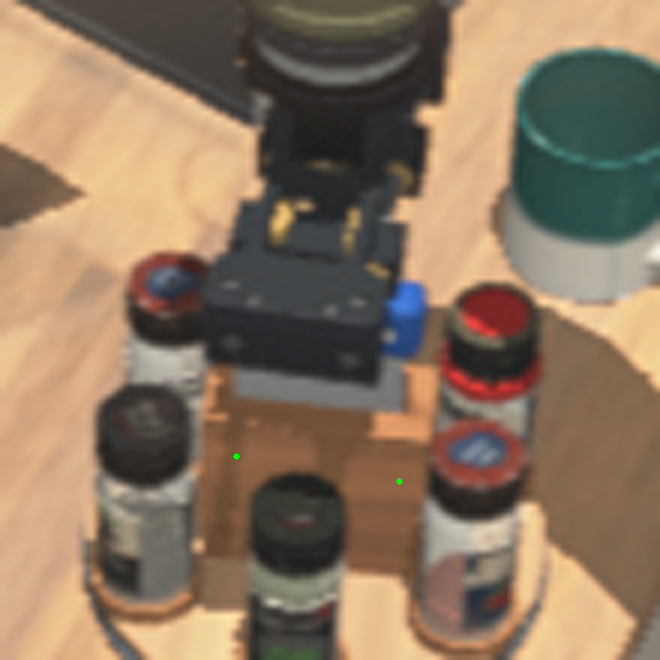

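Emit:
send_rows(moves=[0,0,0,0,0,3,0,0,0,0,0,7,0,0,0.001,0,0.1,11,0,0,0.001,0,0.1,15,0,0.001,0.001,0,0.1,19])

```text
clock: 10.48
tool_pos: [0.4614, -0.1463, 0.1676]
eef_rot: [0.052, 0.999, -0.001, 0.001]
contact_force: [0.5, -4.0, 7.0]
opening: 0.224
```

```bash
python3 - <<'E'
from ov import *
plan(.4607,-.1462,.1675,131.9)
E
```

```text
t 10.48 pos [ 0.4614 -0.1463  0.1676] yaw 174.0 zaxis [ 0.0021 -0.0024 -1.    ] F [ 0.5 -4.   7. ] M [-1.12  0.09  0.11] op 0.224
q [ 0.34  0.68 -0.21  2.08  0.33  0.42  1.34]
SHIFT [0.0007 0.0001 0.0001] TURN [-0.07  0.17 42.1 ]
```

Emit:
send_rows(moves=[0,-0.0005,0,0,0,3,0,-0.001,0,0,0,7,0,-0.001,0,0,0.1,11,0,-0.001,0,0,0.1,15,0,-0.001,0,0,0.1,19])

```text
clock: 10.9
tool_pos: [0.4614, -0.1466, 0.1676]
eef_rot: [0.217, 0.976, -0.0, 0.0]
contact_force: [0.4, 1.0, 1.2]
opening: 0.219
```

```bash
python3 - <<'E'
from ov import *
plan(.4607,-.1462,.1675,131.9)
E
```

```text
t 10.9 pos [ 0.4614 -0.1466  0.1676] yaw 154.93 zaxis [ 7.0e-04 -1.1e-03 -1.0e+00] F [0.4 1.  1.2] M [ 0.12 -0.05  0.09] op 0.219
q [ 0.29  0.67 -0.13  2.08  0.2   0.4   1.14]
SHIFT [0.0008 0.0001 0.0001] TURN [-0.03  0.07 23.03]
```

Emit:
send_rows(moves=[0,0,0,0,0,3,0,0,0,0,0,6.5,0,0,0,0,0,10,0,0,0,0,0,13,0,0,0,0,0,15])

```text
clock: 11.32
tool_pos: [0.4614, -0.1463, 0.1676]
eef_rot: [0.343, 0.939, -0.0, 0.001]
contact_force: [1.1, -0.4, 0.4]
opening: 0.223
```

```bash
python3 - <<'E'
from ov import *
plan(.4607,-.1462,.1675,131.9)
b=ov('o5.png',290,150,110,110,6)
print(hubmeas(b))
a=snap('top','t5.png'); print(hubmeas(a))
cv2.imwrite('pics/t5z.png',cv2.resize(a['image'][190:310,290:410],(600,600),interpolation=cv2.INTER_CUBIC)[:,:,::-1])
for p in (b,a):
  for q in('red_jar','pointer'): print(q,[(x.round(1),round(s,2),atz(p,*x,.126 if q=='red_jar' else .008).round(4)) for x,s in pin(p,q)])
E
```

```text
t 11.32 pos [ 0.4614 -0.1463  0.1676] yaw 139.87 zaxis [ 9.e-04 -8.e-04 -1.e+00] F [ 1.1 -0.4  0.4] M [-0.12 -0.04  0.15] op 0.223
q [ 0.25  0.67 -0.06  2.08  0.1   0.39  0.98]
SHIFT [ 0.0006 -0.0003  0.0001] TURN [-0.    0.07  7.97]
pred edge [[336.3 218.6]
 [348.6 237.2]]
{'red': (47, array([ 0.38127227, -0.1341294 ]))}
{}
red_jar [(array([371.9, 222.7]), 0.81, array([ 0.3794, -0.1355,  0.126 ]))]
pointer [(array([375.2, 263.4]), 0.57, array([ 0.3523, -0.1104,  0.008 ]))]
red_jar []
pointer []
```

View pics/o5.png

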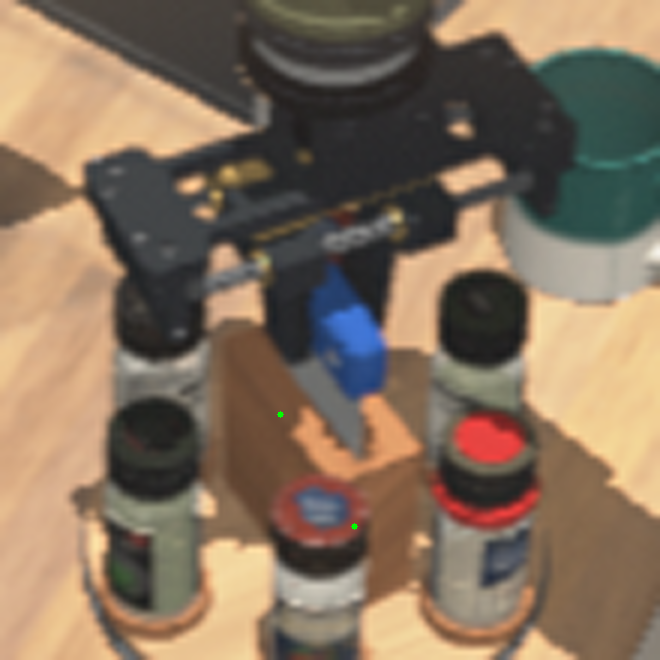

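View pics/t5z.png

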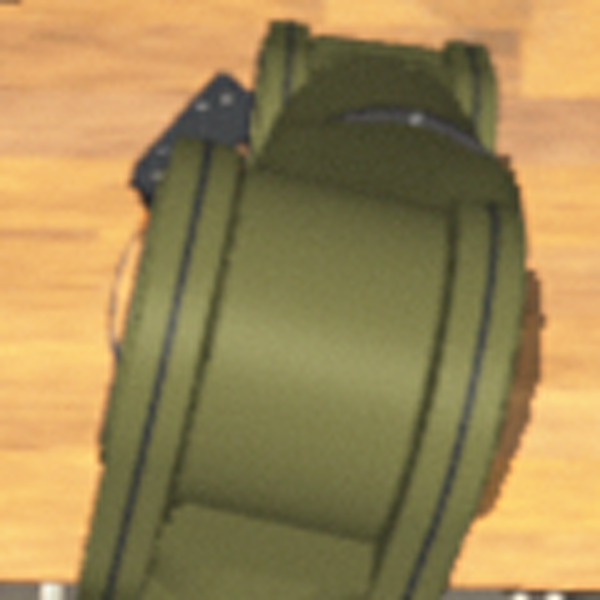

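```bash
cat > ang.py <<'E'
from meas import *
def dots(p,im=None):
    im=p['image'] if im is None else im
    hsv=cv2.cvtColor(im,cv2.COLOR_RGB2HSV).astype(int); H,S,V=hsv[...,0],hsv[...,1],hsv[...,2]
    w=np.zeros(H.shape,bool); w[170:290,290:410]=True
    red=w&((H<5)|(H>175))&(S>150)&(V>100)
    k,l,st,ce=cv2.connectedComponentsWithStats(red.astype(np.uint8),connectivity=4)
    o=[(st[j,4],ce[j].round(2),atz(p,*ce[j],.126)[:2].round(4)) for j in range(1,k) if st[j,4]>15]
    y=w&(abs(H-28)<6)&(S>170)&(V>140); v,u=np.nonzero(y)
    k,l,st,ce=cv2.connectedComponentsWithStats(y.astype(np.uint8))
    yy=[(st[j,4],ce[j].round(2),atz(p,*ce[j],.008)[:2].round(4)) for j in range(1,k) if st[j,4]>8]
    return o,yy
E
python3 - <<'E'
from ang import *
b=snap('scene','s6.png')
for f in('l1.png','s3.png','s6.png'):
    o,y=dots(b,cv2.imread('pics/'+f)[:,:,::-1].copy()); print(f); print(' red',o); print(' yel',y)
i=[cv2.resize(cv2.imread('pics/'+f)[180:280,290:390],(400,400),interpolation=cv2.INTER_CUBIC) for f in('l1.png','s6.png')]
cv2.imwrite('pics/c6.png',np.hstack(i))
E
```

```text
l1.png
 red [(np.int32(66), array([367.98, 196.94]), array([ 0.4214, -0.2147])), (np.int32(47), array([367.62, 208.38]), array([ 0.4071, -0.1765]))]
 yel []
s3.png
 red [(np.int32(62), array([367.95, 197.08]), array([ 0.4213, -0.2141])), (np.int32(49), array([367.31, 208.29]), array([ 0.408 , -0.1765]))]
 yel []
s6.png
 red [(np.int32(74), array([370.89, 222.57]), array([ 0.3818, -0.1349])), (np.int32(54), array([369.89, 234.31]), array([ 0.3698, -0.0981]))]
 yel []
```

View pics/c6.png

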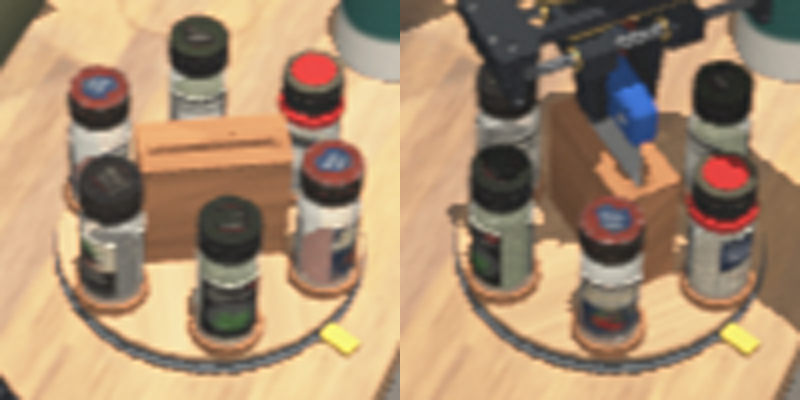

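Emit:
send_rows(moves=[0,0,0,0,0,2,0,0,0,0,0,4,0,0,0,0,0,6,0,0,0,0,0,8,0,0,0,0,0,9.5])

```text
clock: 12.08
tool_pos: [0.4615, -0.1463, 0.1676]
eef_rot: [0.42, 0.907, -0.0, 0.001]
contact_force: [1.1, 0.6, -0.5]
opening: 0.22
```

```bash
cat >> ang.py <<'E'
def yel(p):
    im=p['image'].astype(int); w=np.zeros(im.shape[:2],bool); w[240:285,355:395]=True
    m=w&(im[...,0]>180)&(im[...,1]>160)&(im[...,2]<120)
    v,u=np.nonzero(m)
    return len(u),((u.mean(),v.mean()),atz(p,u.mean(),v.mean(),.008)[:2]) if len(u) else None
def full():
    p=snap('scene'); o,_=dots(p); o=o[0]; P1=np.array(o[2]); P0=np.array([.42135,-.2144])
    ch=P1-P0; L=np.linalg.norm(ch); th=np.degrees(2*np.arcsin(L/.16))
    n=np.array([ch[1],-ch[0]])/L; c=(P0+P1)/2+n*np.sqrt(.08**2-L*L/4)
    print('dot',o,'chord rot',th,'centre',c.round(4))
    y=yel(p); print('yellow',y)
    if y[0]:
        for cc in (c,np.array([.4605,-.145])):
            f=lambda q: np.degrees(np.arctan2(*(q-cc)[::-1]))
            print('angle to pointer',f(P1)-f(y[1][1]))
    return p
E
python3 - <<'E'
from ang import *
plan(.4607,-.1462,.1675,131.9)
p=full(); cv2.imwrite('pics/s7.png',cv2.resize(p['image'][180:290,290:400],(600,600),interpolation=cv2.INTER_CUBIC)[:,:,::-1])
E
```

```text
t 12.08 pos [ 0.4615 -0.1463  0.1676] yaw 130.3 zaxis [ 1.e-03 -7.e-04 -1.e+00] F [ 1.1  0.6 -0.5] M [ 0.07 -0.09  0.16] op 0.22
q [ 0.22  0.67 -0.02  2.08  0.03  0.39  0.88]
SHIFT [ 0.0006 -0.0006  0.0001] TURN [ 0.02  0.07 -1.6 ]
dot (np.int32(80), array([368.12, 225.69]), array([ 0.3841, -0.1225])) chord rot 76.59790936501109 centre [ 0.4609 -0.1449]
yellow (44, ((np.float64(374.47727272727275), np.float64(264.5)), array([ 0.35261455, -0.10621715])))
angle to pointer 3.405863385271658
angle to pointer 3.362744020899214
```

View pics/s7.png

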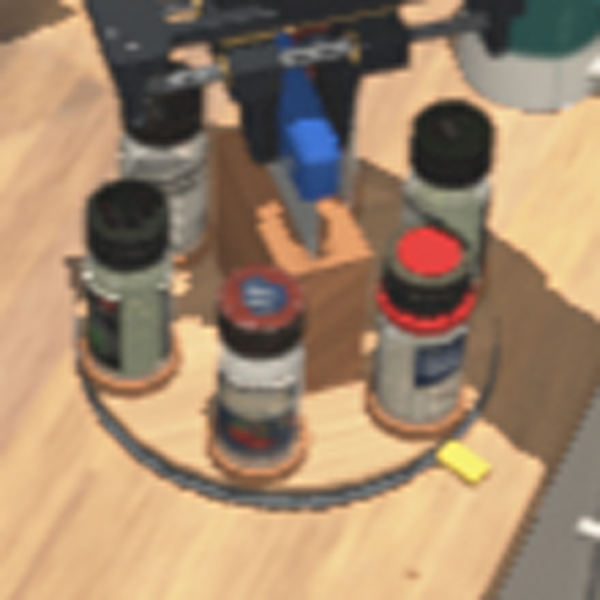

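```bash
python3 - <<'E'
from ang import *
p=snap('top'); c=np.array([.4618,-.146])
for f in('top0.png','t3.png'):
    im=cv2.imread('pics/'+f)[:,:,::-1].astype(int)
    for th in (60,90,120,150):
        # soft weight
        w=np.zeros(im.shape[:2],bool); w[280:305,322:350]=True
        m=w&(im[...,0]>170)&(im[...,1]>150)&(im[...,2]<th)
        v,u=np.nonzero(m); X=atz(p,u.mean(),v.mean(),.008)[:2]; d=X-c
        print(f,th,len(u),X.round(4),np.degrees(np.arctan2(d[1],d[0])).round(2)%360)
s=snap('scene'); im=s['image']; print(im[258:271,366:384].tolist()[0][0])
g=im.astype(int)
for row in range(259,271): print(row,' '.join('%3d/%3d'%(g[row,c,0],g[row,c,2]) for c in range(367,383)))
E
```

```text
top0.png 60 39 [ 0.3555 -0.1105] 161.55
top0.png 90 54 [ 0.3562 -0.1116] 161.96
top0.png 120 423 [ 0.3534 -0.1044] 158.99
top0.png 150 578 [ 0.355  -0.1066] 159.75
t3.png 60 38 [ 0.3558 -0.1107] 161.59
t3.png 90 53 [ 0.3573 -0.1125] 162.21
t3.png 120 162 [ 0.3596 -0.1046] 157.93
t3.png 150 593 [ 0.3555 -0.1068] 159.77
[190, 136, 98]
259 138/ 67 142/ 68 147/ 70 144/ 69 142/ 69 125/ 69 102/ 91 125/116 179/121 232/137 243/151 243/153 242/151 240/147 219/127 155/ 92
260 139/ 72 142/ 74 149/ 77 135/ 72 119/ 71 132/ 74 148/ 93 181/119 226/133 239/146 241/151 240/150 238/148 238/149 240/150 221/129
261 196/109 203/116 190/113 141/ 86 175/ 89 243/106 250/110 239/119 238/138 239/145 239/149 238/148 237/148 237/149 240/152 238/147
262 203/118 151/ 96 118/ 81 173/ 87 246/109 251/118 249/117 248/118 246/124 240/135 239/146 237/148 236/147 237/149 237/150 237/148
263 136/ 89 107/ 98 118/ 98 223/ 93 253/114 249/118 247/118 247/117 247/118 246/123 242/134 237/147 235/149 236/150 236/149 235/147
264  97/ 97 112/115 116/105 163/ 84 231/ 90 248/109 248/116 247/119 247/117 247/116 246/119 243/126 235/137 235/148 234/149 235/148
265 114/112 132/106 149/ 96 160/ 88 177/ 82 214/ 83 243/101 248/115 248/118 247/118 247/117 248/117 243/122 233/138 234/146 235/147
266 166/113 218/125 239/142 241/146 233/135 208/106 190/ 79 229/ 88 248/111 249/118 248/116 241/100 217/104 225/134 234/147 235/148
267 242/146 239/142 239/145 240/148 237/143 233/140 216/119 176/ 79 219/ 83 246/104 242/100 201/ 86 209/117 233/145 235/148 233/148
268 241/147 238/144 239/147 238/145 234/143 237/145 237/145 215/122 172/ 84 186/ 78 205/ 95 222/125 233/145 234/147 234/146 232/145
269 239/147 239/147 239/147 233/141 230/137 235/143 237/147 237/149 230/140 215/122 221/128 234/147 234/147 233/146 233/145 233/146
270 241/149 241/151 239/148 234/143 233/143 234/144 236/146 240/152 242/157 239/154 236/150 234/149 234/146 234/146 233/146 234/148
```

Emit:
send_rows(moves=[0,0,0,0,0,1,0,0,0,0,0,1.8,0,0,0.0005,0,0,2.2,0,0,0.001,0,0,2.4,0,0,0.001,0,0,2.4])

```text
clock: 12.65
tool_pos: [0.4616, -0.1463, 0.1675]
eef_rot: [0.438, 0.899, -0.0, 0.001]
contact_force: [-1.5, 0.4, 10.2]
opening: 0.22
```

```bash
cat >> ang.py <<'E'
def yel(p):
    im=p['image'].astype(int); w=np.zeros(im.shape[:2],bool); w[255:275,362:388]=True
    m=w&(im[...,0]>238)&(im[...,2]<123)
    v,u=np.nonzero(m)
    return len(u),((u.mean(),v.mean()),atz(p,u.mean(),v.mean(),.008)[:2]) if len(u) else None
E
python3 - <<'E'
from ang import *
plan(.4607,-.1462,.1675,131.9)
p=full(); cv2.imwrite('pics/s8.png',cv2.resize(p['image'][150:290,270:410],(600,600),interpolation=cv2.INTER_CUBIC)[:,:,::-1])
E
```

```text
t 12.65 pos [ 0.4616 -0.1463  0.1675] yaw 128.02 zaxis [ 1.7e-03 -9.0e-04 -1.0e+00] F [-1.5  0.4 10.2] M [ 0.13  0.29 -0.02] op 0.22
q [ 0.22  0.67 -0.01  2.08  0.02  0.39  0.86]
SHIFT [ 0.0006 -0.0007  0.    ] TURN [ 0.04  0.1  -3.88]
dot (np.int32(83), array([367.41, 226.28]), array([ 0.385 , -0.1199])) chord rot 78.51590537874918 centre [ 0.461  -0.1449]
yellow (30, ((np.float64(374.6666666666667), np.float64(264.06666666666666)), array([ 0.35268985, -0.10774355])))
angle to pointer 0.7234031373274661
angle to pointer 0.6744448347313323
```

View pics/s8.png

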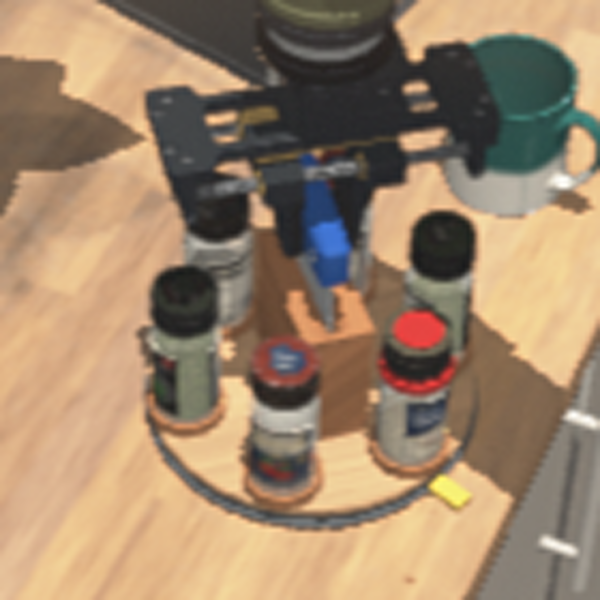

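Emit:
send_rows(moves=[0,0,0,0,0,0.3,0,0,0,0,0,0.6,0,0,0.0005,0,0,0.6,0,0,0.001,0,0,0.6,0,0,0.001,0,0,0.6])

```text
clock: 13.12
tool_pos: [0.4617, -0.1464, 0.1675]
eef_rot: [0.443, 0.896, 0.0, 0.001]
contact_force: [-1.8, 0.3, 13.5]
opening: 0.222
```

Emit:
send_rows(moves=[0,0,0,0,0,0,0,0,0,0,0,0,0,0,0,0,0,0,0,0,0,0,0,0,0,0,0,0,0,0])

```text
clock: 13.53
tool_pos: [0.4616, -0.1464, 0.1676]
eef_rot: [0.443, 0.896, 0.0, 0.001]
contact_force: [-0.9, 0.5, 5.4]
opening: 0.222
```

```bash
python3 - <<'E'
from ang import *
plan(.4607,-.1462,.1675,131.9)
p=full()
plan(.4607,-.1462,.1675,131.9)
cv2.imwrite('pics/s9.png',p['image'][:,:,::-1])
for q in('mug','tin','mill','salt','stand'): print(q,[(x.round(1),atz(p,*x,0).round(3)) for x,s in pin(p,q)][:1])
print('slot',pin(p,'scraper_grip')[:1])
E
```

```text
t 13.53 pos [ 0.4616 -0.1464  0.1676] yaw 127.38 zaxis [ 0.0023 -0.0011 -1.    ] F [-0.9  0.5  5.4] M [0.15 0.18 0.09] op 0.222
q [ 0.22  0.67 -0.01  2.08  0.01  0.39  0.85]
SHIFT [ 0.0007 -0.0006  0.0001] TURN [ 0.06  0.13 -4.52]
dot (np.int32(81), array([367.14, 226.63]), array([ 0.3852, -0.1186])) chord rot 79.57773371223902 centre [ 0.4608 -0.1448]
yellow (30, ((np.float64(374.43333333333334), np.float64(263.93333333333334)), array([ 0.35339432, -0.10789919])))
angle to pointer -0.15359620658054496
angle to pointer -0.21474470910584387
t 13.58 pos [ 0.4616 -0.1464  0.1676] yaw 127.38 zaxis [ 0.0023 -0.0011 -1.    ] F [-0.3 -0.1  4.6] M [0.16 0.19 0.08] op 0.222
q [ 0.22  0.67 -0.01  2.08  0.01  0.39  0.85]
SHIFT [ 0.0007 -0.0006  0.0001] TURN [ 0.06  0.13 -4.52]
mug [(array([395.1, 190.4]), array([ 0.4  , -0.393,  0.   ]))]
tin [(array([214.1, 315.4]), array([0.649, 0.196, 0.   ]))]
mill [(array([228.1, 281.1]), array([0.671, 0.093, 0.   ]))]
salt [(array([245.9, 265.8]), array([0.655, 0.031, 0.   ]))]
stand [(array([265.2, 371.2]), array([0.466, 0.274, 0.   ]))]
slot [(array([342.528, 200.112]), 0.7)]
```

View pics/s9.png

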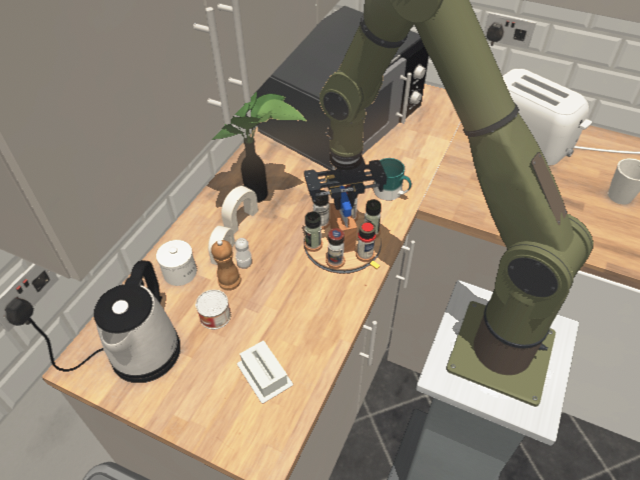

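```bash
python3 - <<'E'
from ang import *
full()
print(r.finish_job())
E
```

```text
dot (np.int32(80), array([367.12, 226.69]), array([ 0.3851, -0.1184])) chord rot 79.78520544566334 centre [ 0.4606 -0.1447]
yellow (30, ((np.float64(374.43333333333334), np.float64(263.93333333333334)), array([ 0.35339432, -0.10789919])))
angle to pointer -0.2595266898851776
angle to pointer -0.32628519472581274
the job is handed in; nothing more can be done
None
```

I put the dough scraper into the carousel hub slot and turned the carousel about 79° clockwise with it. I handed the job in at about 13.7 s, still gripping the seated scraper with a light downward push.

**Seating:** the tool stopped at z = 0.1675 m against about 20 N of upward force. That matches the height expected with the blade on the slot floor (0.1676 m), and it was still 0.1676 m at the end.

**Alignment:** my two checks differ by about 1°.
- The red dot against the pointer in the scene camera reads about −0.3°.
- The rotation worked out from the red dot's travel, set against the first top-camera measurement, reads about −1.0°.
- Both mean a slight overshoot, by less than about 1°. The top camera could not confirm it, because the arm hid the carousel from that view.

**Surroundings:** in the last scene picture the mug, tin, mill, salt shaker and stand look where they were. The network positions agree with the first pictures to about 5 mm, except the salt shaker. It reads about 18 mm off the first scene-camera reading and about 10 mm off the first top-camera one. I put that down to detection scatter, since the arm did not go near it. Apart from the seating push, the wrist forces I read stayed below about 15 N.

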